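# Open the two doors of a steel wall cabinet laid on its back

### The job

The wall cabinet lies on its back on the bench and has to be opened up for fitting out. Release its lapped right-hand door by turning the T-handle a quarter turn anticlockwise and swing that door up and over until it stands open past upright; then lift the left-hand door, which the lap held down, by its bow handle and swing it past upright too. Leave both doors standing open and let go, without shifting the vice, the jar or the tape roll beside the cabinet.

Things in the scene. Friction and masses are not known exactly. Their poses are not given: they have to be found in the camera images.
- cabinet: grey steel wall cabinet, two green doors, lying on its back, doors on top; fixed in place. 210 mm (own x) by 300 mm (own y), 120 mm deep (own z, up), walls 6 mm, hollow. Origin: centre of its underside; own x points away from the robot, own y to the left, turned up to 0.2 rad. A kraft tray 42 mm high lies loose inside and does not matter.
- cabinet_front (a point): centre of the cabinet's front opening, 120 mm above the bench, axes as the cabinet's. The shut doors lie flat on it: each 14 mm thick (heights 120 to 134 mm), 208 mm along own x, 148 mm wide, hinged on its outer side. A strip 3 mm thick on the right-hand door laps 18 mm over the left-hand door, which can rise only when the right-hand one is open.
- t_grip (a point): centre of the black round grip bar of the T-handle on the right-hand (own -y) door: 15 mm thick, 69 mm long, 43 mm above the door's face, 107 mm from its hinge line (177 mm above the bench when shut), on a post 17 mm thick. The bar lies along the point's y: along the cabinet's y when locked, along its x (parallel to the hinge) when released. Moves with the door.
- t_handle (a joint): turn of the T-handle in rad: 0 locked (starts between 0 and 0.2), 1.57 fully released; grows anticlockwise seen from above. It draws in two rods that catch under the cabinet's front lips; they are clear from about 1.0 rad. It stays where it is left (friction 0.06 N m).
- bow_grip (a point): middle of the grip bar of the dark bow handle on the left-hand (own +y) door: a round bar 12 mm thick, straight for 72 mm along the cabinet's x, 36 mm above the door's outer face, 102 mm from that door's hinge line (170 mm above the bench when shut). It moves with the door; its own axes are those of the cabinet when the door is shut.
- right_hinge (a point): middle of the right-hand door's hinge line, on the cabinet's own -y side at 120 mm above the bench; the line runs along the cabinet's own x. Axes are the cabinet's.
- left_hinge (a point): middle of the left-hand door's hinge line, on the cabinet's own +y side at 120 mm above the bench; the line runs along the cabinet's own x. Axes are the cabinet's.
- right_door (a joint): angle of the right-hand door in rad: 0 shut, grows as its inner edge swings up and over to the right, 1.57 upright, stop at 1.92. A stiff hinge (0.36 N m) holds it at any angle; lifting takes about 7 N at the handle. Upright, its lap edge is 286 mm above the bench.
- left_door (a joint): angle of the left-hand door in rad: 0 shut, grows as its inner edge swings up and over to the left, 1.57 upright, stop at 1.92. The same stiff hinge; upright, its edge is 268 mm above the bench.
- vice: black small machine vice, 53 x 154 x 43 mm, on the right of the bench; a bystander, origin at the centre of its underside
- jar: white jar with a red lid, 60 mm across, 78 mm tall, on the left; a bystander, origin at the centre of its underside
- tape_roll: roll of clear packing tape lying flat, 132 mm across, 50 mm high, at the near left; a bystander, origin at the centre of its underside

How it is judged (in metres and radians):
On the way, in this order (a step that is already met when the one before it is completed fails the run):
1. the T-handle has been turned past 1.2 rad while the left-hand door is still shut (value of joint t_handle above 1.2 rad and value of joint left_door below 0.2 rad), for 0.1 s.
2. the right-hand door stands open at 1.5 rad or more while the left-hand one is still shut (value of joint right_door above 1.5 rad and value of joint left_door below 0.2 rad), for 0.2 s.
At the end, for the whole second after the job is handed in: Both doors stand still, open at 1.5 rad (86 degrees) or more (value of joint each of right_door, left_door above 1.5 rad and velocity of joint right_door between -0.1 and 0.1 rad/s and velocity of joint left_door between -0.1 and 0.1 rad/s); the robot touches nothing.
It fails at once if the vice, the jar or the tape roll is shifted by more than 30 mm (distance of any of vice, jar, tape_roll from where it was at the start of the episode above 0.03 m).
It also fails if it takes over 54 s, if anything falls off the work surface, if the arm or the gripper's body presses on something with over 40 N, if the wrist force passes 120 N, or if a joint passes its speed limit or range.

### The arm

A 6-joint arm with a two-finger parallel gripper is mounted at the origin on the work surface; the furniture and walls round the work are solid. World frame = base frame: x ahead of the robot, y to its left, z up, the work surface at z = 0. Lengths are in m, angles in degrees, forces in N, time in s.
With the tool pointing down it reaches from about 0.25 to 0.725 m from the base axis. Payload 9.7 kg.
Tool frame: the origin (TCP) lies midway between the tips of the shut fingers; the grasp point (between the pads) lies bot.grasp_offset behind it (bot.grasp_offset is the distance from the TCP to the grasp point, in m); x points along the fingers, y is the direction in which the jaws open and shut, and the axes are right-handed (so a half turn about x gives the same grasp; the last joint's range is limited). The gripper opens to 85 mm and grips with 20 to 120 N. Pads are 22 mm wide; open, the fingers measure 114 mm over their backs; the gripper's body (76 mm by 85 mm) begins 54 mm behind the grasp point. The pads swing forward as they close: fully open they stand 13 mm farther back than shut.
Start: joints at [-70.703, 4.979, 10.078, 95.1, 0, 90], TCP at [0.182, -0.519, 0.231] pointing down, gripper open.
Joint ranges: [-179.16, 179.16], [-48.56, 103.87], [-65.8, 70.77], [-126.05, 130.52], [-82.76, 87.17], [-180, 180]. Speed limits (degrees/s): [127.2, 127.2, 147.25, 180, 180, 180].

### API

Orientations are given as [roll, pitch, yaw] about the fixed x, y, z axes, in that order (R = Rz(yaw) Ry(pitch) Rx(roll)).
In Python, from workcell import status, camera, bot gives the robot as it stands.
- The arm moves only by the shell command python3 -m jog 'ROWS' [OPENING] [FORCE]. ROWS is text: rows parted by semicolons, each of 4 numbers parted by spaces: the shift along the tool's x, y, z in mm, then the turn about the tool's x in degrees. A call has exactly 8 rows; each row is the pose to reach, as a shift and turn from the pose commanded when the call began, along the tool's axes at that moment; what a row does not reach only later rows make up. A row lasts 1/8 s, in which the tool goes at most 62.5 mm and 10.7 degrees, less where a joint would pass 70% of its speed; a pose out of reach is approached as far as the arm can. A call with a gripper value outside its range is refused whole. OPENING is the opening, from 0 (shut) to 1 (fully open), set as the call begins (- or left out, the last holds). The fingers move at their own pace and stop on an object; FORCE is the grip in N (left out, the last holds). Time passes only in rows, so rows that repeat a pose let the fingers close, or fill a call up. It gives the time, the measured TCP pose, the force and the opening at its end, in the units of the state.
- status.get_obs(): the state, without advancing time (a new reading comes with each control period).
- camera(name): name is "scene" or "top" or "wrist"; returns a dict with "color" (480x640x3 uint8, red, green, blue), "vfov" (degrees; the focal length in pixels is half the picture's height over the tangent of half this angle, whatever the lens; pixels are square), "cx", "cy" (the principal point, pixels), "D" ([k1, k2, p1, p2, k3] as OpenCV has them; the pictures are not rectified), "rvec" (rotation vector, rad) and "tvec" (3), from world to camera coordinates, as OpenCV has them. Camera axes: x right, y down, z forward; pixel columns grow to the right and rows downward; lengths in m; the calibration is good to about 2 mm. A picture is of the moment at which its call begins. There is no depth.
- bot.job_done(): hands the job in, once; it reports no verdict.
The state is a dict: "time": time; "q": joint angles; "qd": joint speeds; "joint_efforts": joint torques, N m; "ee_pos": TCP position; "tcp_rot": TCP orientation; "wrist_force": force on the tool from outside, world axes, zero at the start; "torque": the same for the moment, N m; "opening": finger opening in m.
Only numpy, scipy, OpenCV 4.12 (cv2) and the standard library are available. Lean on these libraries where they do the work, as an engineer would, in place of code of your own. Each camera call takes 0.05 s, during which the arm holds its last target. There are 200 camera calls.

## Working session

There is one attempt and no reset: what is moved stays moved. The work goes in short steps, Python scripts to look and compute and a shell command to move; the robot and the scene stay as the last step left them, time stands still between calls to the robot, and variables do not carry over. Pictures are saved under pics/ and viewed, about 8 in all and at most 12, crops included, and the job is handed in when it is done.

```bash
mkdir -p pics; ls
python3 - <<'E'
from workcell import status,camera,bot
import cv2
print(status.get_obs(), bot.grasp_offset)
for n in("scene","top"):
    c=camera(n); cv2.imwrite(f"pics/{n}0.png",c["color"][:,:,::-1]); print({k:v for k,v in c.items() if k!="color"})
E
```

```text
pics
{'time': 0.0, 'q': array([-7.07010924e+01,  5.01009111e+00,  1.00337306e+01,  9.50986085e+01,
        2.02943800e-04,  8.99996197e+01]), 'qd': array([-0.02264173,  0.02383025, -0.06428411, -0.08004253, -0.02432786,
        0.01227443]), 'joint_efforts': array([-5.46685405e-04, -5.20392215e+01,  4.64798534e+01,  1.62740011e-02,
       -1.29719269e-04,  1.06596767e-05]), 'ee_pos': array([ 0.18169864, -0.51887853,  0.23058626]), 'tcp_rot': array([-90.15548159,  89.92503073, 109.14380619]), 'wrist_force': array([-0.46356065, -0.05792299,  0.08715609]), 'torque': array([-0.02121153,  0.01731861,  0.00569557]), 'opening': 0.08562074096654664} 0.0187
{'vfov': 42.38252838035891, 'cx': 335.78969712425027, 'cy': 244.06291667597708, 'D': array([-0.20725565,  0.        ,  0.        ,  0.        ,  0.        ]), 'rvec': array([ 1.21938113, -2.15837367,  1.04953902]), 'tvec': array([0.22646441, 0.31075737, 1.03092635])}
{'vfov': 46.55662017308496, 'cx': 321.0812732866993, 'cy': 241.7640951587686, 'D': array([-0.12063509,  0.        ,  0.        ,  0.        ,  0.        ]), 'rvec': array([ 1.99801787, -2.22391925,  0.23567274]), 'tvec': array([0.02532079, 0.40935996, 1.33606834])}
```

View pics/top0.png

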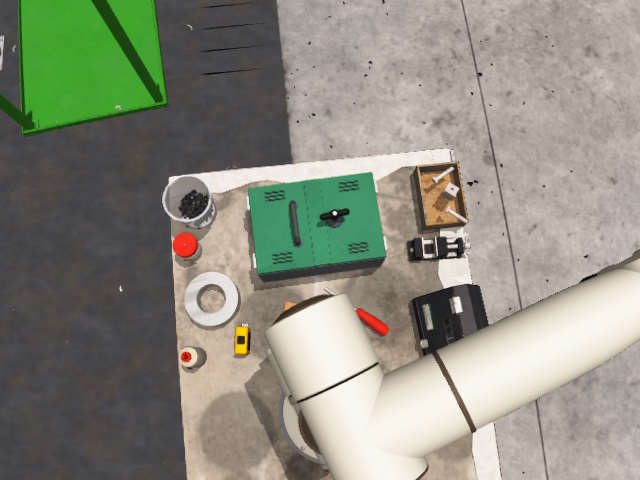

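View pics/scene0.png

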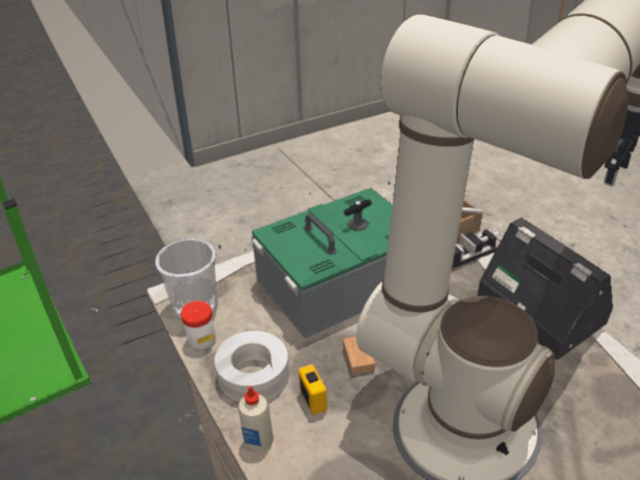

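```bash
cat > h.py <<'E'
import numpy as np,cv2
from workcell import status,camera,bot
from scipy.spatial.transform import Rotation as Ro
def K(c):
    f=240/np.tan(np.radians(c["vfov"]/2)); return np.array([[f,0,c["cx"]],[0,f,c["cy"]],[0,0,1.]])
def plane(c,uv,z):
    n=cv2.undistortPoints(np.array(uv,float).reshape(-1,1,2),K(c),c["D"])[:,0]
    R=cv2.Rodrigues(c["rvec"])[0]; o=-R.T@c["tvec"]
    d=np.c_[n,np.ones(len(n))]@R
    return o+d*((z-o[2])/d[:,2])[:,None]
def proj(c,P): return cv2.projectPoints(np.array(P,float).reshape(-1,1,3),c["rvec"],c["tvec"],K(c),c["D"])[0][:,0]
def save(c,n,box=None,s=1):
    im=np.ascontiguousarray(c["color"][:,:,::-1])
    if box: x0,y0,x1,y1=box; im=im[y0:y1,x0:x1]
    cv2.imwrite(f"pics/{n}.png",cv2.resize(im,None,fx=s,fy=s,interpolation=cv2.INTER_CUBIC))
def tool():
    o=status.get_obs(); return o["ee_pos"],Ro.from_euler("xyz",o["tcp_rot"],degrees=True).as_matrix()
E
python3 - <<'E'
from h import *
c=camera("top")
im=c["color"].astype(int)
m=((im[...,1]>im[...,0]+25)&(im[...,1]>60)).astype(np.uint8); m[:, :230]=0; m[:150]=0
m=cv2.morphologyEx(m,cv2.MORPH_CLOSE,np.ones((25,25)))
ct=max(cv2.findContours(m,0,2)[0],key=cv2.contourArea)
P=plane(c,ct[:,0],.134)
(r)=cv2.minAreaRect((P[:,:2]*1000).astype(np.float32)); print(r)
box=cv2.boxPoints(r)/1000; print(box); 
print("t",plane(c,[[335,215],[323.5,217],[347,212.5]],.177)); print("bow",plane(c,[[295,222],[292,203],[298,244]],.170))
print("vice",plane(c,[[408,248],[467,245]],.03),"jar",plane(c,[[185,245]],.078))
save(c,"top1",(230,160,400,290),4)
E
```

```text
((439.35919189453125, -8.850997924804688), (208.2470245361328, 297.8645935058594), 1.7595857381820679)
[[ 0.33071166  0.1368139 ]
 [ 0.33985785 -0.16091026]
 [ 0.5480067  -0.15451588]
 [ 0.53886056  0.14320827]]
t [[ 0.43909797 -0.05335851  0.177     ]
 [ 0.4372346  -0.02709978  0.177     ]
 [ 0.44201044 -0.08092773  0.177     ]]
bow [[0.43435136 0.03797028 0.17      ]
 [0.47951482 0.04047476 0.17      ]
 [0.3830547  0.03619323 0.17      ]]
vice [[ 0.37358825 -0.23307781  0.03      ]
 [ 0.36515316 -0.38285022  0.03      ]] jar [[0.42963866 0.31128854 0.078     ]]
```

View pics/top1.png

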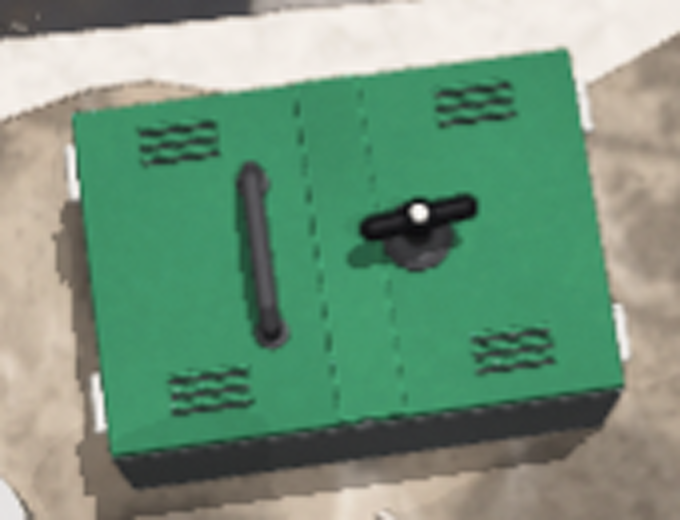

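```bash
cat >> h.py <<'E'
C=np.array([.4395,-.009,0]); Y=np.radians(1.76); RC=Ro.from_euler("z",Y).as_matrix()
def W(x,y,z): return C+RC@np.array([x,y,z])
def row(p,turn=0):
    t,R=tool(); return np.round(1000*R.T@(np.array(p)-t),1),turn
def info():
    o=status.get_obs();t,R=tool(); y=R[:,1]; own=RC.T@(t-C)
    print("t",round(o["time"],2),"own",own.round(4),"yhead own",round(np.degrees(np.arctan2(y[1],y[0]))-1.76,1),"down",R[2,0].round(4),"q",o["q"].round(1),"F",o["wrist_force"].round(1),"op",round(o["opening"],4))
E
python3 - <<'E'
from h import *
info(); print(tool()[1].round(3))
t=np.radians(3.3)
print(row(W(-.0215*np.sin(t),-.043+.0215*np.cos(t),.25)))
E
```

```text
t 0.15 own [-0.2734 -0.5018  0.2308] yhead own -72.5 down -1.0 q [-70.7   5.   10.   95.1   0.   90. ] F [-0.5  0.4  0.1] op 0.0854
[[-0.     0.33  -0.944]
 [ 0.001 -0.944 -0.33 ]
 [-1.    -0.001 -0.   ]]
(array([ -18.9, -376. , -404.2]), 0)
```

```bash
python3 -m jog '-20 -40 -43 -9; -20 -80 -86 -18; -20 -125 -135 -27; -20 -170 -183 -36; -20 -215 -231 -45; -20 -255 -274 -54; -20 -295 -317 -63; -20 -330 -355 -70'
python3 - <<'E'
from h import *
info()
t=np.radians(3.3)
print(row(W(-.0215*np.sin(t),-.043+.0215*np.cos(t),.21)))
E
```

```text
time: 1.15
ee_pos: [0.4083, -0.0882, 0.2513]
tcp_rot: [78.8, 90.0, -11.6]
wrist_force: [0.9, -0.7, -0.3]
opening: 0.0855
t 1.15 own [-0.0336 -0.0782  0.2513] yhead own -2.2 down -1.0 q [-12.2 -12.5  -4.2  98.3   0.   78.2] F [ 0.9 -0.7 -0.3] op 0.0855
(array([ 41.3,  30.2, -57.8]), 0)
```

```bash
python3 -m jog '0 15 -29 -3; 0 30 -58 -5.5; 10 30 -58 -5.5; 30 30 -58 -5.5; 50 30 -58 -5.5; 70 30 -58 -5.5; 88 30 -58 -5.5; 88 30 -58 -5.5'
python3 - <<'E'
from h import *
info()
c=camera("wrist"); save(c,"w1"); print(proj(c,[W(0,-.043,.177),W(0,-.0085,.177),W(0,-.0775,.177),W(.036,.048,.170),W(-.036,.048,.17)]))
E
```

```text
time: 2.15
ee_pos: [0.4376, -0.033, 0.1619]
tcp_rot: [-98.2, 89.9, 176.5]
wrist_force: [-0.6, 0.2, 0.3]
opening: 0.0855
t 2.15 own [-0.0027 -0.024   0.1619] yhead own 3.0 down -1.0 q [ -4.3 -11.  -12.9  88.2  -0.   80.9] F [-0.6  0.2  0.3] op 0.0855
[[326.0883654  388.74226126]
 [331.48463332 310.94268775]
 [321.49435511 453.7733879 ]
 [447.31458907 156.09205908]
 [233.72473241 144.20716507]]
```

View pics/w1.png

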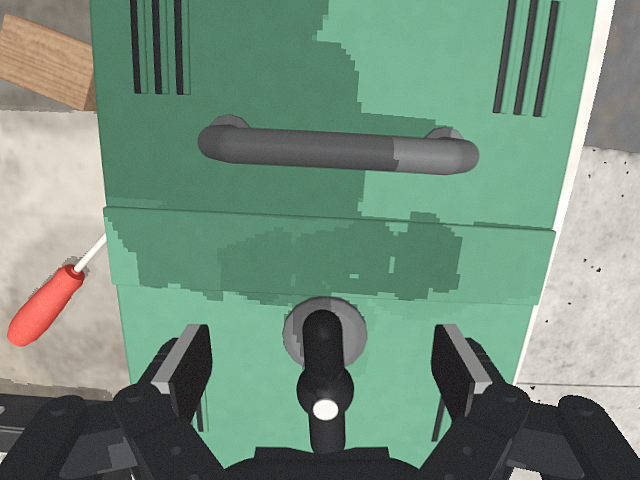

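```bash
python3 -m jog '0 0 -3.5 0; 0 0 -3.5 0; 0 0 -3.5 0; 0 0 -3.5 0; 0 0 -3.5 0; 0 0 -3.5 0; 0 0 -3.5 0; 0 0 -3.5 0' 0 40
python3 - <<'E'
from h import *
info()
r=22.5; a0=3.3
t,R=tool(); ctr=W(0,-.043,0)
for k in range(1,17):
    a=np.radians(a0+5.3*k); p=W(-.0225*np.sin(a),-.043+.0225*np.cos(a),t[2])
    print(k,row(p)[0],-5.3*k)
E
```

```text
time: 3.2
ee_pos: [0.4382, -0.0291, 0.1635]
tcp_rot: [106.8, 90.0, 21.6]
wrist_force: [-0.9, 1.7, 5.3]
opening: 0.0134
t 3.2 own [-0.0019 -0.0201  0.1635] yhead own 3.0 down -1.0 q [ -3.8 -11.1 -12.8  88.3   0.   81.4] F [-0.9  1.7  5.3] op 0.0134
1 [-0.  -1.5  0.6] -5.3
2 [-0.  -3.6  0.9] -10.6
3 [-0.  -5.6  1.4] -15.899999999999999
4 [-0.  -7.6  2. ] -21.2
5 [-0.  -9.5  2.9] -26.5
6 [ -0.  -11.3   3.9] -31.799999999999997
7 [ -0.  -13.    5.1] -37.1
8 [ -0.  -14.6   6.4] -42.4
9 [ -0.  -16.    7.9] -47.699999999999996
10 [ -0.  -17.4   9.5] -53.0
11 [ -0.  -18.5  11.2] -58.3
12 [ -0.  -19.5  13.1] -63.599999999999994
13 [ -0.  -20.3  15. ] -68.89999999999999
14 [ -0. -21.  17.] -74.2
15 [ -0.  -21.5  19. ] -79.5
16 [ -0.  -21.7  21. ] -84.8
```

```bash
python3 -m jog '0 -1.5 .5 -5; 0 -3.5 .9 -10.5; 0 -5.6 1.4 -16; 0 -7.6 2 -21; 0 -9.5 2.9 -26.5; 0 -11.3 3.9 -32; 0 -13 5.1 -37; 0 -14.6 6.4 -42.5'
python3 - <<'E'
from h import *
info()
t,R=tool()
for k in range(1,9):
    a=np.radians(45.8+5.4*k); p=W(-.0225*np.sin(a),-.043+.0225*np.cos(a),t[2])
    print(k,row(p)[0],-5.4*k)
E
```

```text
time: 4.2
ee_pos: [0.4236, -0.0366, 0.1635]
tcp_rot: [-174.8, 90.0, 142.7]
wrist_force: [-5.4, 2.1, 7.1]
opening: 0.0131
t 4.2 own [-0.0167 -0.0271  0.1635] yhead own 45.7 down -1.0 q [ -5.  -12.9 -14.3  88.6   0.   37.6] F [-5.4  2.1  7.1] op 0.0131
1 [-0.  -1.8  0.6] -5.4
2 [-0.  -3.9  1. ] -10.8
3 [-0.  -6.   1.4] -16.200000000000003
4 [-0.  -8.   2.1] -21.6
5 [-0.  -9.9  3. ] -27.0
6 [ -0.  -11.8   4.1] -32.400000000000006
7 [ -0.  -13.5   5.3] -37.800000000000004
8 [ -0.  -15.1   6.7] -43.2
```

```bash
python3 -m jog '0 -1.8 .6 -5.4; 0 -3.9 1 -10.8; 0 -6 1.4 -16; 0 -8 2.1 -21.5; 0 -9.9 3 -27; 0 -11.8 4.1 -32.5; 0 -13.5 5.3 -38; 0 -15.1 6.7 -43'
python3 - <<'E'
from h import *
info()
c=camera("wrist"); save(c,"w2")
t,R=tool()
d=t-W(-.0225,-.043,.177); d=RC.T@d; print(d)
for k in range(1,16):
    a=np.radians(6*k); y=-.15+.107*np.cos(a)-.057*np.sin(a); z=.12+.057*np.cos(a)+.107*np.sin(a)
    print(6*k,row(W(RC.T.dot(t-C)[0],y+d[1],z+d[2]))[0])
E
```

```text
time: 5.2
ee_pos: [0.4179, -0.0524, 0.1635]
tcp_rot: [170.5, 89.9, 171.0]
wrist_force: [-7.5, 2.3, 7.6]
opening: 0.0133
t 5.2 own [-0.023  -0.0427  0.1635] yhead own 88.7 down -1.0 q [ -7.1 -13.4 -14.8  88.8   0.   -7.6] F [-7.5  2.3  7.6] op 0.0133
[-0.00046075  0.00021444 -0.0134916 ]
6 [-10.9  -6.5   0.1]
12 [-21.  -14.2   0.2]
18 [-30.3 -22.8   0.4]
24 [-38.6 -32.4   0.5]
30 [-45.9 -42.8   0.7]
36 [-52.  -53.9   0.9]
42 [-57.  -65.6   1.1]
48 [-60.7 -77.7   1.3]
54 [-63.1 -90.2   1.5]
60 [ -64.2 -102.8    1.8]
66 [ -64.  -115.5    2. ]
72 [ -62.4 -128.1    2.2]
78 [ -59.6 -140.5    2.5]
84 [ -55.4 -152.5    2.7]
90 [ -50.1 -164.     2.9]
```

View pics/w2.png

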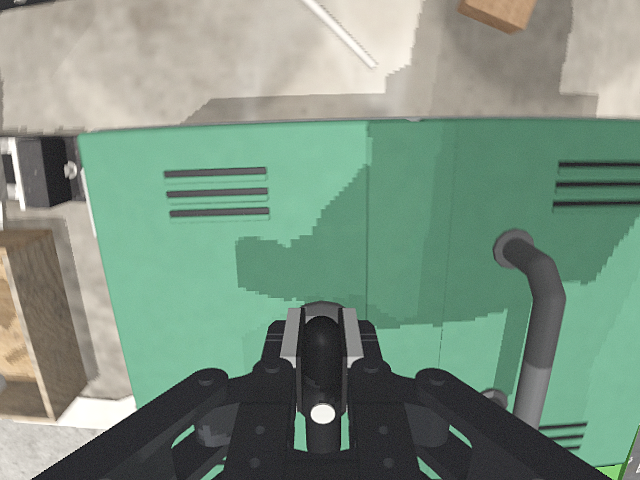

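```bash
python3 -m jog '-5.5 -3 0 0; -11 -6.5 .1 0; -21 -14 .2 0; -30.5 -23 .4 0; -38.5 -32.5 .5 0; -46 -43 .7 0; -52 -54 .9 0; -57 -65.6 1.1 0' - 30
python3 - <<'E'
from h import *
info()
t,R=tool()
d=np.array([0,.0002,-.0135])
for k in range(7,17):
    a=np.radians(6*k); y=-.15+.107*np.cos(a)-.057*np.sin(a); z=.12+.057*np.cos(a)+.107*np.sin(a)
    print(6*k,row(W(RC.T.dot(t-C)[0],y+d[1],z+d[2]))[0])
E
```

```text
time: 6.25
ee_pos: [0.42, -0.116, 0.2224]
tcp_rot: [67.9, 89.7, 68.3]
wrist_force: [-7.1, 10.8, 10.3]
opening: 0.0133
t 6.25 own [-0.0228 -0.1063  0.2224] yhead own 88.7 down -1.0 q [-15.6 -10.8  -6.   94.7   0.3 -16. ] F [-7.1 10.8 10.3] op 0.0133
42 [ 2.  -2.1  0. ]
48 [ -1.8 -14.2   0.3]
54 [ -4.3 -26.7   0.6]
60 [ -5.4 -39.3   0.9]
66 [ -5.3 -52.    1.2]
72 [ -3.8 -64.6   1.5]
78 [ -1.  -77.    1.8]
84 [  3.1 -89.    2.1]
90 [   8.4 -100.5    2.3]
96 [  14.9 -111.4    2.6]
```

Run:
```python
from h import *
c=camera("scene"); save(c,"s2",(200,120,520,360),2.5)
```

```text
(no output)
```

View pics/s2.png

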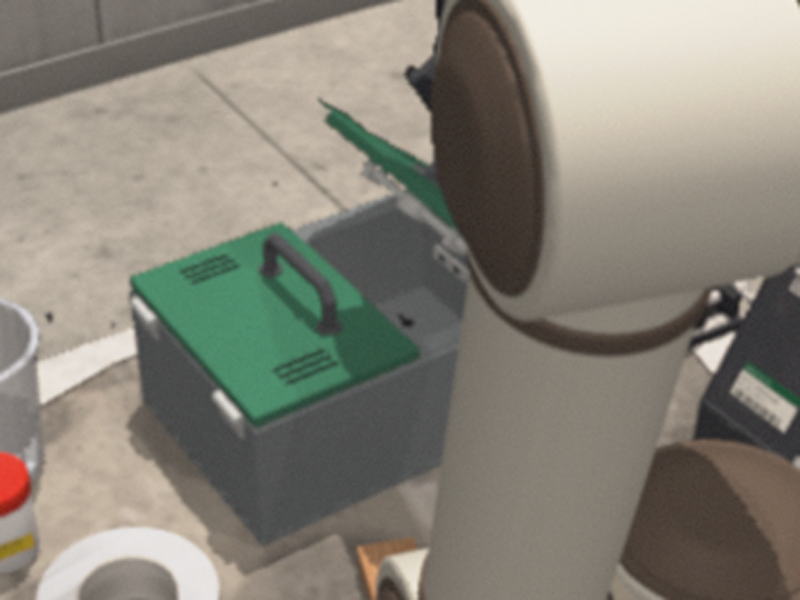

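```bash
python3 -m jog '-4 -12 .3 0; -6.5 -24.5 .6 0; -7.5 -37 .9 0; -7.3 -50 1.2 0; -5.8 -62.5 1.5 0; -3 -75 1.8 0; -.5 -83 2 0; -.5 -83 2 0'
python3 - <<'E'
from h import *
info()
E
```

```text
time: 7.3
ee_pos: [0.4228, -0.2, 0.222]
tcp_rot: [59.0, 89.8, 59.3]
wrist_force: [-1.9, 7.7, 14.3]
opening: 0.0135
t 7.3 own [-0.0225 -0.1904  0.222 ] yhead own 88.6 down -1.0 q [-25.4  -6.5  -2.3  94.2   0.2 -25.8] F [-1.9  7.7 14.3] op 0.0135
```

```bash
python3 -m jog '0 0 0 0; 0 0 0 0; 0 0 0 0; -20 0 0 0; -50 0 0 0; -80 0 0 0; -110 20 0 0; -110 60 0 0' 0.38 && python3 -m jog '0 30 0 0; 0 65 0 0; 0 65 0 0; 25 65 0 0; 55 65 0 0; 85 65 0 0; 105 65 0 0; 105 65 0 0' 0
python3 - <<'E'
from h import *
info()
c=camera("scene"); save(c,"s3",(200,80,520,320),2.5)
E
```

```text
time: 8.3
ee_pos: [0.4228, -0.1412, 0.3322]
tcp_rot: [-20.1, 89.9, -20.0]
wrist_force: [0.3, -0.0, -0.9]
opening: 0.0323
time: 9.3
ee_pos: [0.4213, -0.0764, 0.2244]
tcp_rot: [172.5, 89.8, 172.8]
wrist_force: [0.3, -0.0, 0.8]
opening: -0.0001
t 9.3 own [-0.0203 -0.0668  0.2244] yhead own 88.5 down -1.0 q [-10.3 -11.5  -6.5  95.3  -0.  -10.5] F [ 0.3 -0.   0.8] op -0.0001
```

View pics/s3.png

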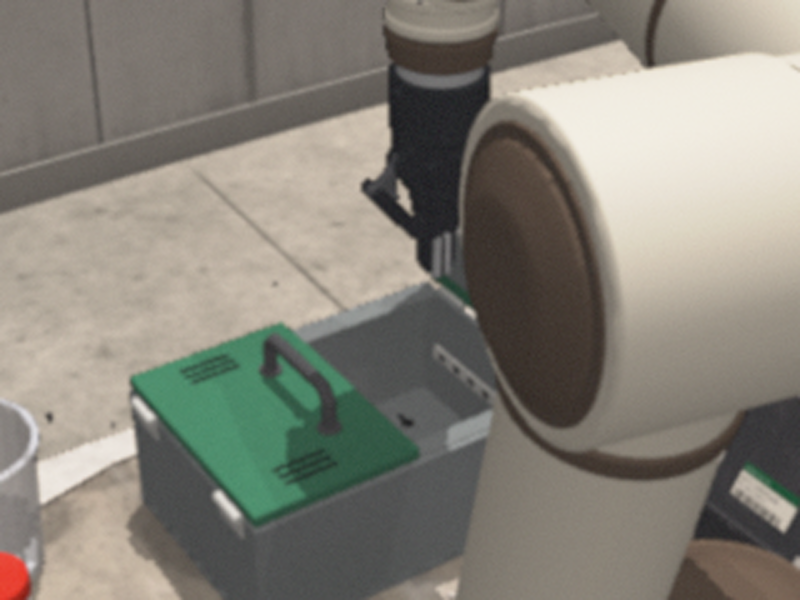

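```bash
python3 -m jog '0 -15 0 0; 0 -30 0 0; 0 -40 0 0; 0 -50 0 0; 0 -60 0 0; 0 -68 0 0; 0 -76 0 0; 0 -84 0 0'
python3 - <<'E'
from h import *
info()
E
```

```text
time: 10.35
ee_pos: [0.4224, -0.1603, 0.2255]
tcp_rot: [128.4, 90.0, 128.7]
wrist_force: [0.9, 2.2, -1.9]
opening: 0.0001
t 10.35 own [-0.0217 -0.1507  0.2255] yhead own 88.5 down -1.0 q [-20.8  -8.5  -3.7  94.8   0.  -21.1] F [ 0.9  2.2 -1.9] op 0.0001
```

```bash
python3 -m jog '0 -4 0 0; 0 -7 0 0; 0 -7 0 0; 0 10 0 0; -15 50 0 0; -30 100 0 0; -30 150 0 0; -30 200 20 0'
python3 - <<'E'
from h import *
info(); print(row(W(0,.048,.158)))
c=camera("scene"); save(c,"s4",(200,80,520,320),2.5)
E
```

```text
time: 11.35
ee_pos: [0.4408, 0.0423, 0.257]
tcp_rot: [-2.8, 89.9, -2.5]
wrist_force: [1.2, -0.4, -0.3]
opening: 0.0001
t 11.35 own [0.0028 0.0513 0.257 ] yhead own 88.5 down -1.0 q [ 5.5 -9.1 -0.7 98.3 -0.   5.2] F [ 1.2 -0.4 -0.3] op 0.0001
(array([99. , -3.3, -3. ]), 0)
```

View pics/s4.png

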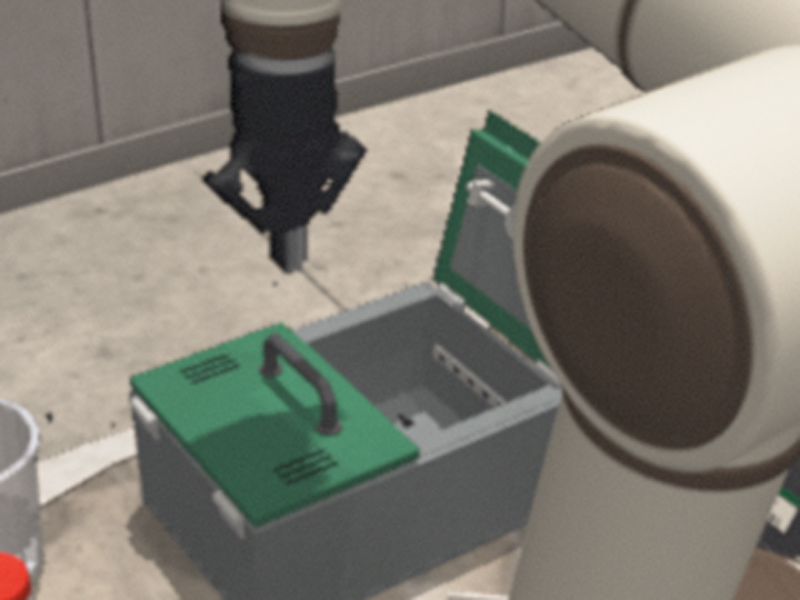

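```bash
python3 -m jog '0 -3 -3 0; 0 -3 -3 0; 0 -3 -3 0; 20 -3 -3 0; 45 -3 -3 0; 70 -3 -3 0; 98 -3 -3 0; 98 -3 -3 0' 0.7 && python3 -m jog '0 0 0 0; 0 0 0 0; 0 0 0 0; 0 0 0 0; 0 0 0 0; 0 0 0 0; 0 0 0 0; 0 0 0 0' 0 30;  python3 - <<'E'
from h import *
info()
c=camera("scene")
for d in(84,90,95,100,105,110):
    a=np.radians(d)
    print(d,[proj(c,[W(.104,-.15+s*np.cos(a)-h*np.sin(a),.12+s*np.sin(a)+h*np.cos(a))])[0].round(0) for s,h in((166,17),(148,0)) for s,h in((s/1000,h/1000),)])
t,R=tool(); o=RC.T@(t-C)
d=o-[0,.048,.17]; print(d)
for k in range(1,17):
    a=np.radians(6*k); y=.15-.102*np.cos(a)+.05*np.sin(a); z=.12+.05*np.cos(a)+.102*np.sin(a)
    print(6*k,row(W(o[0],y+d[1],z+d[2]))[0])
E
```

```text
time: 12.4
ee_pos: [0.4374, 0.0363, 0.1563]
tcp_rot: [-174.6, 89.8, -174.4]
wrist_force: [-0.4, 0.2, -0.2]
opening: 0.06
time: 13.4
ee_pos: [0.439, 0.039, 0.1591]
tcp_rot: [66.9, 89.7, 67.3]
wrist_force: [-0.5, 11.2, 3.4]
opening: 0.0109
t 13.4 own [0.001  0.048  0.1591] yhead own 88.6 down -1.0 q [  4.9 -11.  -13.2  87.6   0.3   4.5] F [-0.5 11.2  3.4] op 0.0109
84 [array([372., 125.]), array([366., 135.])]
90 [array([379., 123.]), array([372., 133.])]
95 [array([384., 122.]), array([377., 131.])]
100 [array([390., 122.]), array([382., 130.])]
105 [array([395., 122.]), array([387., 130.])]
110 [array([399., 123.]), array([391., 130.])]
[ 9.86134952e-04  1.86022312e-05 -1.09315376e-02]
6 [-10.4   5.8  -0.1]
12 [-20.1  12.7  -0.3]
18 [-29.   20.6  -0.4]
24 [-37.   29.3  -0.6]
30 [-44.1  38.9  -0.8]
36 [-50.2  49.1  -1.1]
42 [-55.1  59.9  -1.3]
48 [-58.9  71.2  -1.6]
54 [-61.5  82.8  -1.8]
60 [-62.9  94.6  -2.1]
66 [-63.  106.4  -2.4]
72 [-61.9 118.3  -2.7]
78 [-59.6 129.9  -3. ]
84 [-56.  141.3  -3.2]
90 [-51.3 152.2  -3.5]
96 [-45.5 162.6  -3.8]
```

```bash
python3 -m jog '-6 3 0 0; -12 7 -.1 0; -22 14 -.3 0; -31 22 -.4 0; -39 31 -.6 0; -46 41 -.8 0; -52 51.5 -1.1 0; -57 62.5 -1.3 0' && python3 -m jog '-4 11.5 -.3 0; -6.5 23 -.5 0; -7.8 34.5 -.8 0; -8 46.5 -1.1 0; -6.8 58.5 -1.4 0; -4.5 70 -1.7 0; -2 77 -1.9 0; -2 77 -1.9 0';  python3 - <<'E'
from h import *
info()
E
```

```text
time: 14.45
ee_pos: [0.4373, 0.0977, 0.2177]
tcp_rot: [-51.0, 89.6, -50.8]
wrist_force: [-2.2, -13.6, 15.2]
opening: 0.0102
time: 15.45
ee_pos: [0.435, 0.1774, 0.2179]
tcp_rot: [34.4, 89.9, 34.7]
wrist_force: [0.7, 3.1, 3.8]
opening: 0.0105
t 15.45 own [0.0012 0.1864 0.2179] yhead own 88.6 down -1.0 q [22.2 -6.4 -2.6 93.6  0.  21.8] F [0.7 3.1 3.8] op 0.0105
```

```bash
python3 -m jog '0 0 0 0; 0 0 0 0; 0 0 0 0; -20 0 0 0; -50 0 0 0; -80 0 0 0; -105 -20 0 0; -105 -65 0 0' 0.35 && python3 -m jog '0 -30 0 0; 0 -62 0 0; 0 -62 0 0; 25 -62 0 0; 55 -62 0 0; 85 -62 0 0; 101 -62 0 0; 101 -62 0 0' 0
python3 - <<'E'
from h import *
info()
E
```

```text
time: 16.45
ee_pos: [0.4353, 0.1115, 0.3231]
tcp_rot: [6.0, 89.9, 6.4]
wrist_force: [0.1, 0.6, 1.1]
opening: 0.0298
time: 17.45
ee_pos: [0.4348, 0.0498, 0.2202]
tcp_rot: [-173.5, 89.9, -173.1]
wrist_force: [-0.2, 0.6, 0.0]
opening: -0.0
t 17.45 own [-0.0029  0.0589  0.2202] yhead own 88.6 down -1.0 q [  6.5 -10.4  -6.   94.5  -0.    6.2] F [-0.2  0.6  0. ] op -0.0
```

Push to own y ≈ 0.156, then back off and up.

```bash
python3 -m jog '0 20 0 0; 0 40 0 0; 0 52 0 0; 0 64 0 0; 0 74 0 0; 0 84 0 0; 0 91 0 0; 0 97 0 0' && python3 -m jog '0 0 0 0; 0 -10 0 0; 0 -40 0 0; 0 -90 0 0; -30 -150 0 0; -80 -150 0 0; -130 -150 0 0; -130 -150 0 0'
python3 - <<'E'
from h import *
info()
c=camera("top"); save(c,"t5",(150,140,480,330),2.4)
for d in(84,90,95,100,105):
    a=np.radians(d)
    P=[W(x,sg*(.15-s*np.cos(a)+h*np.sin(a)),.12+s*np.sin(a)+h*np.cos(a)) for sg,s,h in((1,.148,0),(-1,.148,0)) for x in(.104,-.104)]
    print(d,((proj(c,P)-[150,140])*2.4).round(0).tolist())
E
```

```text
time: 18.45
ee_pos: [0.4349, 0.1468, 0.2213]
tcp_rot: [-6.0, 90.0, -5.7]
wrist_force: [-0.2, -2.2, 1.0]
opening: -0.0002
time: 19.45
ee_pos: [0.4361, -0.0045, 0.3542]
tcp_rot: [-1.8, 89.7, -1.6]
wrist_force: [0.3, 0.5, -0.7]
opening: -0.0
t 19.45 own [-0.0033  0.0046  0.3542] yhead own 88.5 down -1.0 q [ -0.6  -6.   13.3 109.   -0.   -0.8] F [ 0.3  0.5 -0.7] op -0.0
84 [[230.0, 67.0], [256.0, 295.0], [529.0, 28.0], [567.0, 253.0]]
90 [[213.0, 69.0], [238.0, 298.0], [546.0, 25.0], [585.0, 250.0]]
95 [[199.0, 71.0], [223.0, 300.0], [560.0, 24.0], [600.0, 249.0]]
100 [[185.0, 74.0], [209.0, 302.0], [574.0, 22.0], [614.0, 247.0]]
105 [[171.0, 77.0], [195.0, 305.0], [588.0, 22.0], [628.0, 246.0]]
```

View pics/t5.png

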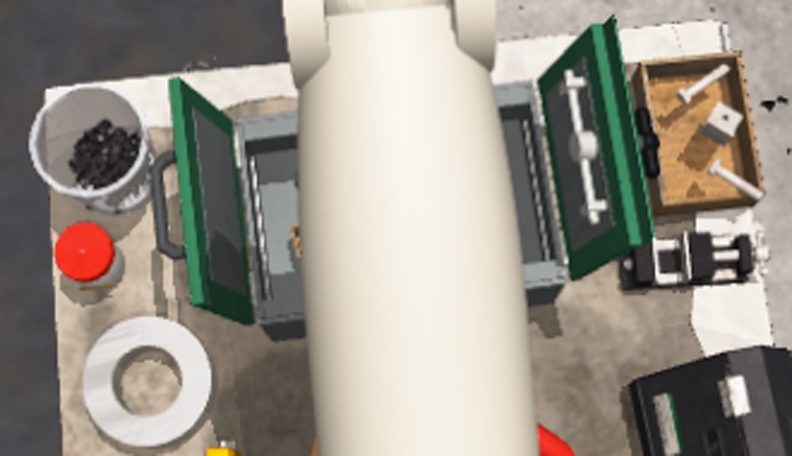

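Run:
```python
from workcell import bot
bot.job_done()
```

```text
the job is handed in; nothing more can be done
```

Both doors are standing open and the job was handed in at about 19.5 s of the 54 s allowed.

- **T-handle:** I gripped the bar off-centre and turned it anticlockwise until the gripper had swung to about 89°.
- **Right-hand door:** I lifted it by the T-bar to about 82°, let go, then pushed it past upright with the closed fingers from inside.
- **Left-hand door:** I did the same by its bow handle.

**Last checks:**
- **Door angles:** in the final top view both door edges match about 105° open (1.8 rad), against the 1.5 rad needed. This comes from comparing pixels with the predicted edge positions, not from a joint reading.
- **Bystanders:** the jar is at the same pixel as at the start. The vice and tape roll look unmoved by eye; I did not measure them.
- **Robot:** the gripper is shut and clear above the cabinet at about 0.35 m, with wrist force under 1 N. The highest wrist force I saw was about 20 N, read only at the end of each move.

One reading disagreed: while the right-hand door was being lifted, the vertical wrist force showed upward when I expected downward. The scene picture showed the door rising normally, so I carried on. No check failed.

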